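# Reload and wind a spring-driven syringe pump

### The job

Reload the spring-driven syringe pump: wind its key clockwise until it is fully wound, and move the used syringes (white caps, plungers pushed in) from its rack to the blue discard tray. Once the pump is wound, lay every full syringe from the mat in a channel of its own, cap pointing down the slope and flange in the flange slot; then, with all that done, push the red lever over from hold to run. Leave the other things on the bench alone.

Things in the scene. Friction and masses are not known exactly. Their poses are not given: they have to be found in the camera images.
- pump: four-channel spring-driven syringe pump, fixed: white base 240 x 280 mm, a sloping rack of four channels at 58 mm pitch and, along the base's +y end, a white spring housing 240 x 84 mm, its top 130 mm above the bench. Origin under the middle of the base, x across the channels, y along them towards the housing, z up. The rack rises 15 degrees (0.262 rad) towards +y
- channel1 (a point): rack channel 1 (counted along pump +x): where a syringe's origin lies when seated, barrel in both rests, cap downhill (pump -y), flange in mid-slot. Midway between two V-notched rests 48 mm apart, 23 mm above the deck; ridges between channels rise 10 mm above the seated barrel's axis. The flange slot, just uphill of the upper rest, is 14 mm wide, closed by two low steel posts. Axes as the pump's
- channel2 (a point): rack channel 2 (counted along pump +x): where a syringe's origin lies when seated, barrel in both rests, cap downhill (pump -y), flange in mid-slot. Midway between two V-notched rests 48 mm apart, 23 mm above the deck; ridges between channels rise 10 mm above the seated barrel's axis. The flange slot, just uphill of the upper rest, is 14 mm wide, closed by two low steel posts. Axes as the pump's
- channel3 (a point): rack channel 3 (counted along pump +x): where a syringe's origin lies when seated, barrel in both rests, cap downhill (pump -y), flange in mid-slot. Midway between two V-notched rests 48 mm apart, 23 mm above the deck; ridges between channels rise 10 mm above the seated barrel's axis. The flange slot, just uphill of the upper rest, is 14 mm wide, closed by two low steel posts. Axes as the pump's
- channel4 (a point): rack channel 4 (counted along pump +x): where a syringe's origin lies when seated, barrel in both rests, cap downhill (pump -y), flange in mid-slot. Midway between two V-notched rests 48 mm apart, 23 mm above the deck; ridges between channels rise 10 mm above the seated barrel's axis. The flange slot, just uphill of the upper rest, is 14 mm wide, closed by two low steel posts. Axes as the pump's
- key (a joint): the winding key, on a vertical axis on top of the housing: 0 run down, 8.0 fully wound, where it meets a firm stop; grows as the key is turned clockwise seen from above. A ratchet holds it wherever it is let go. Takes 0.12 Nm to turn when run down, 0.20 Nm when nearly wound; starts anywhere from 0 to 1.2
- key_grip (a point): middle of the key's brass wing, 30 mm above the housing top. The wing is 46 mm wide along this point's x axis, 9 mm thick along its y, 26 mm tall; the point turns with the key
- pusher_face (a point): middle of the front face of the pusher bar, an aluminium bar across all four channels (226 mm along the pump's x, 24 mm high) that lies along the rack between flange posts and housing. The key draws it back, uphill, 6.25 mm per rad; it is 50 mm back when the key is fully wound. Full syringes only fit when it is back
- run_lever (a joint): the red-knobbed hold/run lever on the housing top, at the end towards the pump's -x: 0 = hold, leaning 0.5 rad from upright to the pump's +y (red patch); 1.0 = run, leaning 0.5 rad to the pump's -y, towards the rack (green patch). Stays where it is left; about 1 to 2 N at the knob moves it
- run_lever_tip (a point): centre of the lever's red ball knob, 26 mm across, on a thin steel rod 55 mm from the pivot, which lies 22 mm above the housing top on a black block 50 x 70 x 25 mm
- full1: full 20 ml syringe lying on the mat (may be absent): amber barrel 22 mm across, from 39 mm behind to 44 mm ahead of the origin, orange cap to 61 mm ahead, white plunger drawn out to 102 mm behind; 40 g. Origin on the barrel's underside, 11 mm below its axis; x along the syringe to the cap, z up. The flat flange (36 mm along y, 20 high, 4 thick) is centred 41 mm behind the origin
- full2: full 20 ml syringe lying on the mat (may be absent): amber barrel 22 mm across, from 39 mm behind to 44 mm ahead of the origin, orange cap to 61 mm ahead, white plunger drawn out to 102 mm behind; 40 g. Origin on the barrel's underside, 11 mm below its axis; x along the syringe to the cap, z up. The flat flange (36 mm along y, 20 high, 4 thick) is centred 41 mm behind the origin
- full3: full 20 ml syringe lying on the mat (may be absent): amber barrel 22 mm across, from 39 mm behind to 44 mm ahead of the origin, orange cap to 61 mm ahead, white plunger drawn out to 102 mm behind; 40 g. Origin on the barrel's underside, 11 mm below its axis; x along the syringe to the cap, z up. The flat flange (36 mm along y, 20 high, 4 thick) is centred 41 mm behind the origin
- used1: used syringe of the same make, with a white cap and its plunger pushed in (it ends 56 mm behind the origin), about 20 g, seated in some channel of the pump (may be absent). Axes and origin as for the full ones
- used2: used syringe of the same make, with a white cap and its plunger pushed in (it ends 56 mm behind the origin), about 20 g, seated in some channel of the pump (may be absent). Axes and origin as for the full ones
- tray: blue discard tray, fixed, 220 x 170 mm outside (x, y), walls 35 mm high, walls and floor 4 mm thick. Origin under its middle, z up
- mat: flat black rubber mat, 250 x 190 x 3 mm, fixed, on which the full syringes lie. Origin under its middle
- solvent: bystander: glass bottle with an orange cap, 72 mm across, 150 mm tall; origin under its base
- wash: bystander: white plastic bottle, 52 mm across, 120 mm tall; origin under its base
- duster: bystander: blue spray can, 64 mm across, 190 mm tall; origin under its base
- jar: bystander: small amber jar with a black lid, 44 mm across, 45 mm tall; origin under its base
- driver: bystander: yellow-handled screwdriver, 170 mm long, lying on the bench; origin under its middle
- beaker: bystander: small glass beaker, 60 mm across, 70 mm tall; origin under its base
Things that resemble listed ones, but are neither listed nor needed, are in the scene too. What is shaped like the used1 but pink or turquoise is not meant.

How it is judged (in metres and radians):
On the way, in this order (a step that is already met when the one before it is completed fails the run):
1. the key is fully wound (above 7.6 rad), the lever is at hold and no full syringe is in the rack yet (value of joint key above 7.6 rad and value of joint run_lever below 0.25 rad and not ((distance between full1 and channel1 below 0.01 m or distance between full1 and channel2 below 0.01 m or distance between full1 and channel3 below 0.01 m or distance between full1 and channel4 below 0.01 m) and angle between full1's own x axis and vertical between 1.7326 and 1.9326 rad) and not ((distance between full2 and channel1 below 0.01 m or distance between full2 and channel2 below 0.01 m or distance between full2 and channel3 below 0.01 m or distance between full2 and channel4 below 0.01 m) and angle between full2's own x axis and vertical between 1.7326 and 1.9326 rad) and not ((distance between full3 and channel1 below 0.01 m or distance between full3 and channel2 below 0.01 m or distance between full3 and channel3 below 0.01 m or distance between full3 and channel4 below 0.01 m) and angle between full3's own x axis and vertical between 1.7326 and 1.9326 rad)), for 0.2 s.
2. every full syringe is seated in a channel and every used one lies in the tray, with the lever still at hold and the key still wound (value of joint key above 7.6 rad and value of joint run_lever below 0.25 rad and (distance between full1 and channel1 below 0.01 m or distance between full1 and channel2 below 0.01 m or distance between full1 and channel3 below 0.01 m or distance between full1 and channel4 below 0.01 m) and angle between full1's own x axis and vertical between 1.7326 and 1.9326 rad and (distance between full2 and channel1 below 0.01 m or distance between full2 and channel2 below 0.01 m or distance between full2 and channel3 below 0.01 m or distance between full2 and channel4 below 0.01 m) and angle between full2's own x axis and vertical between 1.7326 and 1.9326 rad and (distance between full3 and channel1 below 0.01 m or distance between full3 and channel2 below 0.01 m or distance between full3 and channel3 below 0.01 m or distance between full3 and channel4 below 0.01 m) and angle between full3's own x axis and vertical between 1.7326 and 1.9326 rad and x of used1 in the frame of tray between -0.105 and 0.105 m and y of used1 in the frame of tray between -0.08 and 0.08 m and z of each of used1, used2 in the frame of tray below 0.045 m and x of used2 in the frame of tray between -0.105 and 0.105 m and y of used2 in the frame of tray between -0.08 and 0.08 m), for 0.3 s.
3. the lever is pushed to run (value of joint run_lever above 0.8 rad), for 0.2 s.
At the end, for the whole second after the job is handed in: The key is above 7.6 rad of 8.0, the lever above 0.8 of 1.0 rad, every full syringe rests in a channel with its origin within 10 mm of the channel's point and its cap down the slope within 0.1 rad, every used syringe lies inside the tray, and all of them are at rest (value of joint key above 7.6 rad and value of joint run_lever above 0.8 rad and (distance between full1 and channel1 below 0.01 m or distance between full1 and channel2 below 0.01 m or distance between full1 and channel3 below 0.01 m or distance between full1 and channel4 below 0.01 m) and angle between full1's own x axis and vertical between 1.7326 and 1.9326 rad and (distance between full2 and channel1 below 0.01 m or distance between full2 and channel2 below 0.01 m or distance between full2 and channel3 below 0.01 m or distance between full2 and channel4 below 0.01 m) and angle between full2's own x axis and vertical between 1.7326 and 1.9326 rad and (distance between full3 and channel1 below 0.01 m or distance between full3 and channel2 below 0.01 m or distance between full3 and channel3 below 0.01 m or distance between full3 and channel4 below 0.01 m) and angle between full3's own x axis and vertical between 1.7326 and 1.9326 rad and x of used1 in the frame of tray between -0.105 and 0.105 m and y of used1 in the frame of tray between -0.08 and 0.08 m and z of each of used1, used2 in the frame of tray below 0.045 m and x of used2 in the frame of tray between -0.105 and 0.105 m and y of used2 in the frame of tray between -0.08 and 0.08 m and linear speed of each of full1, full2, full3, used1, used2 below 0.02 m/s); the robot touches nothing.
It fails at once if one of the other things on the bench is moved more than 5 cm (distance of any of solvent, wash, duster, jar, driver, beaker from where it was at the start of the episode above 0.05 m).
Of full1, full2, full3 only 2 to 3 are there at a start; the rules pass over those that are not, and their reading is None.
Of used1, used2 only 1 to 2 are there at a start; the rules pass over those that are not, and their reading is None.
At some moment in a run one of full1, full2, full3, used1, used2 may be knocked a few centimetres aside while the robot is not near it.
Once in a run the grip may slacken for a moment while it holds something.
It also fails if it takes over 210 s, if anything falls off the work surface, if the arm or the gripper's body presses on something with over 40 N, if the wrist force passes 120 N, or if a joint passes its speed limit or range.

### The arm

A 6-joint arm with a two-finger parallel gripper is mounted at the origin on the work surface. World frame = base frame: x ahead of the robot, y to its left, z up, the work surface at z = 0. Lengths are in mm, angles in rad, forces in N, time in s.
With the tool pointing down it reaches from about 300 to 775 mm from the base axis. Payload 14.6 kg.
Tool frame: the origin (TCP) lies midway between the tips of the shut fingers; the grasp point (between the pads) lies 19 mm behind it (manip.grasp_offset is the distance from the TCP to the grasp point, in mm); z points along the fingers, y is the line along which they close (so a half turn about z gives the same grasp; the last joint's range is limited). The gripper opens to 94 mm and grips with 3 to 60 N. Pads are 16 mm wide; open, the fingers measure 119 mm over their backs; the gripper's body (75 mm by 177 mm) begins 78 mm behind the grasp point.
Start: joints at [-1.348, 0.3, 1.521, -0, 1.321, -0.067], TCP at [157.161, -527.057, 205.446] pointing down, gripper open.
Joint ranges: [-3.03, 3.03], [-0.79, 2.21], [0.23, 2.52], [-1.04, 4.18], [0, 3.07], [-2.55, 2.55]. Speed limits (rad/s): [2.22, 2.22, 2.57, 3.14, 3.14, 3.14].

### API

Orientations are given as [roll, pitch, yaw] about the fixed x, y, z axes, in that order (R = Rz(yaw) Ry(pitch) Rx(roll)).
In Python, from cell import manip, viewer gives the robot as it stands. The module is installed in compiled form; this text tells all that it offers.
- The arm moves only by the tool move_arm, never from a script. Its argument "moves" is a list of rows, each a list of 4 numbers: the shift along the tool's x, y, z in m, then the turn about the tool's z in rad. A call has 1 to 12 rows; each row is the pose to reach, as a shift and turn from the pose commanded when the call began, along the tool's axes at that moment; what a row does not reach only later rows make up. A row lasts 1/10 s, in which the tool goes at most 50 mm and 8.59 degrees, less where a joint would pass 70% of its speed; a pose out of reach is approached as far as the arm can. A call with a gripper value outside its range is refused whole. "jaw" is the finger opening in m, from 0 to 0.094, set as the call begins (left out, the last holds). The fingers move at their own pace and stop on an object; "squeeze" is the grip in N (left out, the last holds). Time passes only in rows, so rows that repeat a pose let the fingers close. It gives the time, the measured TCP pose, the force, the opening and the grip force at its end, in the units of the state.
- manip.read_state(): the state, without advancing time (a new reading comes with each control period).
- viewer.camera(name): name is "scene" or "top" or "wrist"; returns a dict with "frame" (480x640x3 uint8, blue, green, red), "z_map" (480x640 float32, mm along the optical axis (not along the pixel's ray), 0 where there is no reading), "fx", "fy", "cx", "cy" (pixels), "D" ([k1, k2, p1, p2, k3] as OpenCV has them; the pictures are not rectified), "origin" and "orientation" of the camera in the world. Camera axes: x right, y down, z forward; pixel columns grow to the right and rows downward; lengths in mm; the calibration is good to about 2 mm. A picture is of the moment at which its call begins.
- manip.sign_off(): hands the job in; it is judged then, once.
The state is a dict: "clock": time; "joints": joint angles; "qd": joint speeds; "effort": joint torques, N m; "eef_pos": TCP position; "eef_rot": TCP orientation; "wrist_force": force on the tool from outside, world axes, zero at the start; "moment": the same for the moment, N m; "finger_gap": finger opening in mm; "finger_force": force on a finger pad.
Only numpy, scipy, OpenCV 4.12 (cv2) and the standard library are available. Lean on these libraries where they do the work, as an engineer would, in place of code of your own. Each camera call takes 0.05 s, during which the arm holds its last target. There are 200 camera calls.

## Working session

There is one attempt and no reset: what is moved stays moved. The work goes in short steps, Python scripts to look and compute and a tool call to move; the robot and the scene stay as the last step left them, time stands still between calls to the robot, and variables do not carry over. Pictures are saved under pics/ and viewed, at most 14 in all, crops included, and the job is handed in when it is done.

Besides the shell and the picture viewer there is one more tool, called after "Call:" by a JSON object that holds its "api" and its "payload". move_arm: Moves the arm, as the interface text tells. Its arguments: {"type":"object","properties":{"moves":{"type":"array"},"jaw":{"type":"number"},"squeeze":{"type":"number"}},"required":["moves"]}

```bash
mkdir -p pics
cat > h.py <<'E'
import numpy as np, cv2
from cell import manip, viewer
from scipy.spatial.transform import Rotation as R
def cam(n):
    c=viewer.camera(n); return c
def rot(c):
    o=np.array(c["orientation"],float)
    return o if o.shape==(3,3) else R.from_euler('xyz',o).as_matrix()
def K(c): return np.array([[c["fx"],0,c["cx"]],[0,c["fy"],c["cy"]],[0,0,1.]])
def rays(c,uv):
    p=cv2.undistortPoints(np.array(uv,float).reshape(-1,1,2),K(c),np.array(c["D"],float)).reshape(-1,2)
    return np.c_[p,np.ones(len(p))]
def on_plane(c,uv,z):
    d=rays(c,uv)@rot(c).T; o=np.array(c["origin"],float)
    return o+d*((z-o[2])/d[:,2])[:,None]
def cloud(c,uv):
    uv=np.array(uv,int).reshape(-1,2); z=c["z_map"][uv[:,1],uv[:,0]]
    return (rays(c,uv)*z[:,None])@rot(c).T+np.array(c["origin"],float)
def proj(c,P):
    Rm=rot(c); p,_=cv2.projectPoints((np.array(P,float).reshape(-1,3)-np.array(c["origin"],float))@Rm,np.zeros(3),np.zeros(3),K(c),np.array(c["D"],float))
    return p.reshape(-1,2)
E
python3 - <<'E'
from h import *
for n in("scene","top"):
    c=cam(n); cv2.imwrite(f"pics/{n}0.png",c["frame"]); print(n,c["origin"],c["orientation"],c["fx"],c["cx"],c["cy"],c["D"])
print(manip.read_state(), manip.grasp_offset)
E
```

```text
scene [1009.12276112 -717.91319239  780.54286751] [-2.18456419 -0.01425109  0.55436393] 498.13786234480426 321.88848702858616 234.34520296168793 [-0.01453175  0.          0.          0.          0.        ]
top [ 355.10330846   64.8761183  1164.97565723] [-2.95953521 -0.01983075 -1.5973007 ] 467.3009741804845 315.7017021829045 238.3001546450492 [0.00219376 0.         0.         0.         0.        ]
{'clock': 0.1, 'joints': array([-1.34758352e+00,  3.00394393e-01,  1.52149683e+00, -3.07483368e-05,
        1.32068500e+00, -6.65794828e-02]), 'qd': array([-0.00113962, -0.00253065, -0.00385363,  0.00056417,  0.00022827,
       -0.00022369]), 'effort': array([ 7.21216711e-04, -5.32640469e+01, -3.53282046e+01,  7.09713064e-02,
        2.35217315e-02, -7.14627504e-05]), 'eef_pos': array([ 157.11504127, -526.84877782,  204.9640433 ]), 'eef_rot': array([-3.14060929e+00, -3.57187842e-05,  2.89799900e-01]), 'wrist_force': array([-0.73981853,  0.18809908,  0.62807494]), 'moment': array([-0.00415299,  0.00245125, -0.00975069]), 'finger_force': 0.0, 'finger_gap': 93.86234665717421} 18.8
```

View pics/scene0.png

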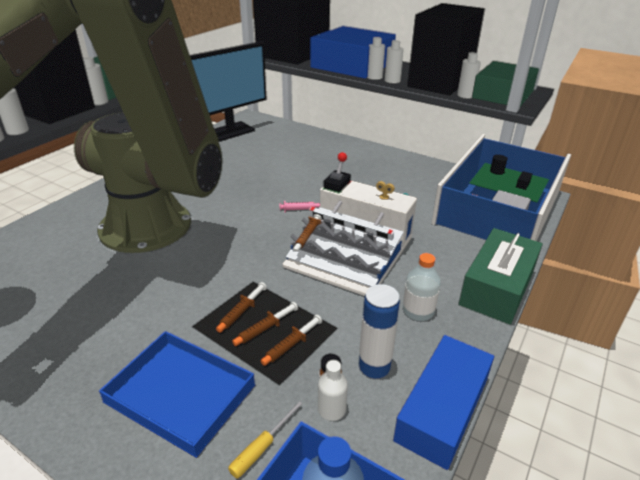

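View pics/top0.png

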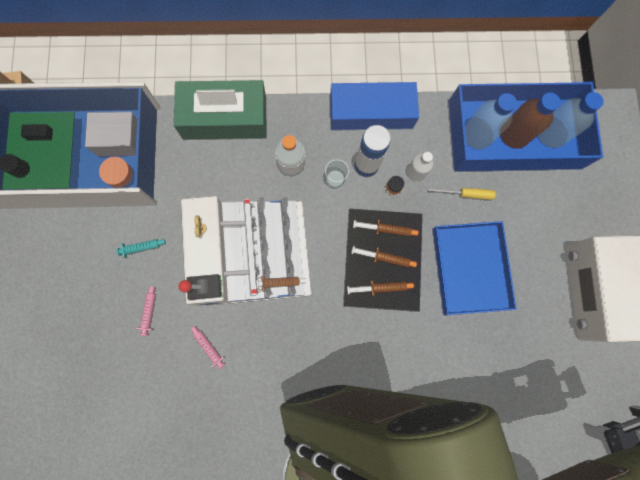

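The top view shows the pump housing at (200,250) with the key at (199,227) and the lever knob at (186,286). Three full syringes lie on the mat at (385,229), (385,257) and (382,288). The empty tray is at (474,267). The one used-syringe candidate in the rack is at (282,283). The pink items at (148,310) and (208,347) and the turquoise one at (140,247) are decoys.

```bash
cat > m1.py <<'E'
from h import *
c=cam("top"); f=c["frame"]
vv,uu=np.mgrid[0:480,0:640]; uv=np.c_[uu.ravel(),vv.ravel()]
P=cloud(c,uv).reshape(480,640,3); hsv=cv2.cvtColor(f,cv2.COLOR_BGR2HSV)
b=(abs(P[...,2]-130)<8)&(uu>150)&(uu<240)&(vv>180)&(vv<320)&(hsv[...,1]<60)
q=P[b]; print("housing z",np.median(q[:,2]),b.sum()); print(cv2.minAreaRect(q[:,:2].astype(np.float32)))
m=(P[...,2]>145)&(uu>150)&(uu<240)&(vv>180)&(vv<320)
n,l,s,ce=cv2.connectedComponentsWithStats(m.astype(np.uint8))
for i in range(1,n):
    if s[i,4]>5: print("high",ce[i],s[i,4],P[l==i].mean(0),P[l==i].max(0))
t=(hsv[...,0]>105)&(hsv[...,0]<130)&(hsv[...,1]>150)&(uu>425)&(uu<525)&(vv>210)&(vv<325)
q=P[t&(P[...,2]>25)]; r=cv2.minAreaRect(q[:,:2].astype(np.float32)); print("tray",r,q[:,2].max())
# syringes
H=hsv
am=(H[...,0]<16)&(H[...,1]>140)&(H[...,2]>50)&(uu>220)&(uu<425)&(vv>200)&(vv<310)
n,l,s,ce=cv2.connectedComponentsWithStats(am.astype(np.uint8))
for i in range(1,n):
    if s[i,4]<60: continue
    y,x=np.where(l==i); w=on_plane(c,np.c_[x,y],14)
    r=cv2.minAreaRect(w[:,:2].astype(np.float32)); e=np.linalg.eigh(np.cov(w[:,:2].T))[1][:,1]
    print("syr",ce[i],s[i,4],w.mean(0),r, e, np.median(P[l==i],0))
big=cv2.resize(f[185:315,170:430],None,fx=3,fy=3,interpolation=cv2.INTER_CUBIC); cv2.imwrite("pics/top1.png",big)
E
python3 m1.py
```

```text
housing z 128.42690713641446 2975
((528.3106079101562, 295.75152587890625), (239.8970947265625, 84.768310546875), 3.988379716873169)
high [197.25954198 225.86259542] 131 [572.2316777  297.26718736 164.18994188] [597.60500673 303.69496635 173.93605559]
high [200.73179191 286.66242775] 865 [439.4171646  285.93547424 169.71170023] [ 467.96741542  324.93822253 1164.97565723]
tray ((474.80108642578125, -182.72897338867188), (215.67562866210938, 506.40283203125), 2.823801279067993) 1164.9756572331426
syr [400.80346821 230.75144509] 173 [ 580.80075585 -178.64604018   14.        ] ((583.5111083984375, -170.8333740234375), (99.02812957763672, 16.987882614135742), 81.43838500976562) [0.10584951 0.99438216] [ 579.20237938 -180.1873717    21.15001863]
syr [397.2        260.12682927] 205 [ 506.43346652 -165.16856343   14.        ] ((508.6432189941406, -161.82806396484375), (103.0465316772461, 23.976688385009766), 80.1343994140625) [0.23818589 0.97121958] [ 504.91487572 -165.78486476   21.30566303]
syr [394.96875  286.453125] 192 [ 441.17764675 -155.87054693   14.        ] ((440.0236511230469, -148.73492431640625), (103.9601058959961, 19.666898727416992), 88.58405303955078) [-0.0411457   0.99915316] [ 441.15246558 -158.88491969   20.95717761]
```

View pics/top1.png

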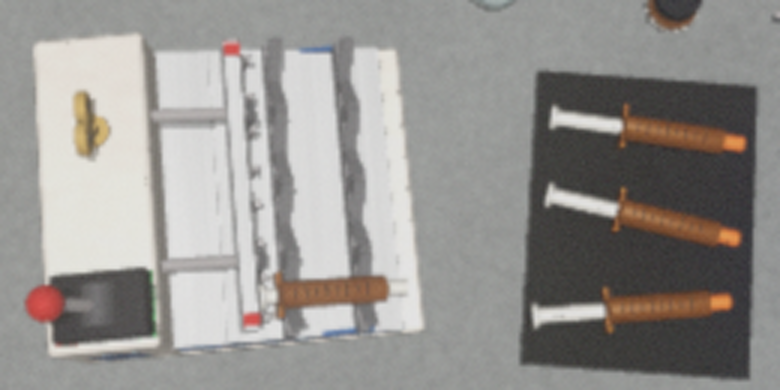

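The enlarged crop confirms that the syringe in channel 1 is amber with a white cap and its plunger pushed in, at crop (330,292). It is the only used one, and the other three channels are empty. The key's wing at crop (85,125) lies roughly along the pump's x. The lever leans to +y (hold).

I'll go above the key first.

Call:
{"api": "move_arm", "payload": {"moves": [[0,0,-0.05,0],[0,0,-0.1,0],[0.633,-0.671,-0.11,-2.95],[0.633,-0.671,-0.11,-2.95],[0.633,-0.671,-0.11,-2.95],[0.633,-0.671,-0.11,-2.95],[0.633,-0.671,-0.11,-2.95],[0.633,-0.671,-0.11,-2.95],[0.633,-0.671,-0.11,-2.95],[0.633,-0.671,-0.11,-2.95],[0.633,-0.671,-0.11,-2.95],[0.633,-0.671,-0.11,-2.95]], "jaw": 0.06, "squeeze": 30}}

```text
clock: 1.35
eef_pos: [382.4, -78.4, 311.1]
eef_rot: [3.141, 0.0, 1.796]
wrist_force: [0.4, -0.8, 0.3]
finger_gap: 60.1
finger_force: 0.0
```

Call:
{"api": "move_arm", "payload": {"moves": [[0.323,0.269,0,-1.44],[0.323,0.269,0,-1.44],[0.323,0.269,0,-1.44],[0.323,0.269,0,-1.44],[0.323,0.269,0,-1.44],[0.323,0.269,0,-1.44],[0.323,0.269,0,-1.44],[0.323,0.269,0,-1.44],[0.323,0.269,0,-1.44],[0.323,0.269,0,-1.44],[0.323,0.269,0,-1.44],[0.323,0.269,0,-1.44]]}}

```text
clock: 2.55
eef_pos: [574.3, 293.0, 310.8]
eef_rot: [-3.141, -0.0, -3.057]
wrist_force: [0.4, 0.2, 0.6]
finger_gap: 60.0
finger_force: 0.0
```

```bash
cat > m2.py <<'E'
from h import *
s=manip.read_state(); print(s["eef_pos"],s["eef_rot"],s["joints"])
c=cam("wrist"); f=c["frame"]; print(c["origin"],c["orientation"])
hsv=cv2.cvtColor(f,cv2.COLOR_BGR2HSV)
vv,uu=np.mgrid[0:480,0:640]; P=cloud(c,np.c_[uu.ravel(),vv.ravel()]).reshape(480,640,3)
ok=c["z_map"]>0
m=ok&(P[...,2]>155)&(P[...,2]<185)&(hsv[...,1]>70)&(hsv[...,0]>10)&(hsv[...,0]<35)
n,l,st,ce=cv2.connectedComponentsWithStats(m.astype(np.uint8))
for i in range(1,n):
    if st[i,4]>50:
        w=P[l==i]; ev,e=np.linalg.eigh(np.cov(w[:,:2].T)); r=cv2.minAreaRect(w[:,:2].astype(np.float32))
        print("brass",ce[i],st[i,4],w.mean(0),w[:,2].max(),np.arctan2(e[1,1],e[0,1])%np.pi,r)
cv2.imwrite("pics/w1.png",f)
E
python3 m2.py
```

```text
[574.33265769 292.95983849 310.77428068] [-3.14149307e+00 -2.73796201e-04 -3.05653187e+00] [ 4.14889209e-01  4.76896871e-01  1.03983911e+00 -5.54593554e-06
  1.62514796e+00 -1.24096822e+00]
[502.81976852 286.13209116 490.15272492] [ 2.88805131e+00 -5.17851290e-04  1.65676763e+00]
brass [325.53205128 229.53044872] 624 [572.54422714 298.96380913 169.50162682] 173.66604053956945 0.04731043323038309 ((574.2064208984375, 299.3086853027344), (45.89040756225586, 9.02688217163086), 2.7912628650665283)
```

View pics/w1.png

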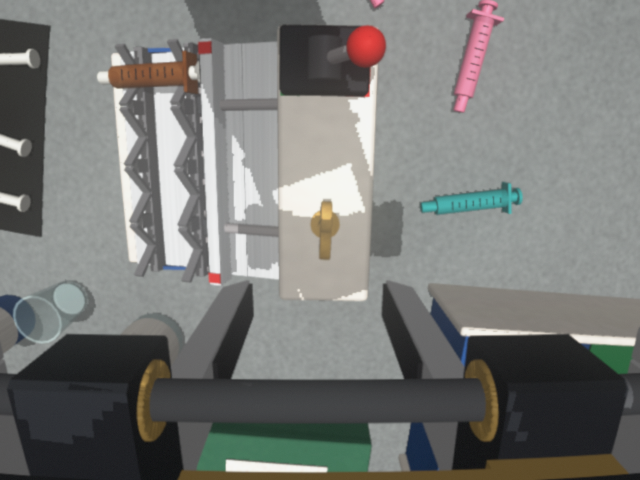

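The wrist view shows the key's wing at (325,230), with nothing near the fingers. Its angle is 0.048 rad and its centre is (574,299). Descending and gripping.

Call:
{"api": "move_arm", "payload": {"moves": [[0,0.006,0.04,0.037],[0,0.006,0.08,0.037],[0,0.006,0.12,0.037],[0,0.006,0.15,0.037],[0,0.006,0.166,0.037],[0,0.006,0.166,0.037],[0,0.006,0.166,0.037]]}}

```text
clock: 3.3
eef_pos: [574.2, 299.0, 146.0]
eef_rot: [3.141, 0.001, -3.092]
wrist_force: [0.6, 0.7, 0.6]
finger_gap: 59.9
finger_force: 0.0
```

Call:
{"api": "move_arm", "payload": {"moves": [[0,0,0,0],[0,0,0,0],[0,0,0,0],[0,0,0,0],[0,0,0,0],[0,0,0,0.05],[0,0,0,0.15],[0,0,0,0.25]], "jaw": 0, "squeeze": 35}}

```text
clock: 4.1
eef_pos: [573.9, 299.6, 144.9]
eef_rot: [3.141, 0.0, 2.939]
wrist_force: [-0.1, 3.0, -1.2]
finger_gap: 8.8
finger_force: 34.2
```

Call:
{"api": "move_arm", "payload": {"moves": [[0,0,0,0.12],[0,0,0,0.26],[0,0,0,0.4],[0,0,0,0.54],[0,0,0,0.68],[0,0,0,0.82],[0,0,0,0.96],[0,0,0,1.1],[0,0,0,1.24],[0,0,0,1.38],[0,0,0,1.5],[0,0,0,1.6]]}}

```text
clock: 5.3
eef_pos: [574.5, 300.0, 144.9]
eef_rot: [3.14, -0.002, 1.338]
wrist_force: [6.7, 6.3, -3.9]
finger_gap: 9.2
finger_force: 34.4
```

Call:
{"api": "move_arm", "payload": {"moves": [[0,0,0,0.12],[0,0,0,0.26],[0,0,0,0.4],[0,0,0,0.54],[0,0,0,0.68],[0,0,0,0.82],[0,0,0,0.96],[0,0,0,1.1],[0,0,0,1.24],[0,0,0,1.38],[0,0,0,1.5],[0,0,0,1.6]]}}

```text
clock: 6.5
eef_pos: [574.9, 299.4, 144.9]
eef_rot: [-3.14, -0.002, -0.262]
wrist_force: [8.5, 3.3, -3.4]
finger_gap: 9.2
finger_force: 34.4
```

```bash
python3 -c "
from h import *
s=manip.read_state();print(s['joints'],s['eef_rot'],s['moment'],s['finger_gap'])"
```

```text
[ 4.23808823e-01  5.66971370e-01  1.28498081e+00 -4.49971796e-04
  1.28695066e+00  2.25674259e+00] [-3.14022345e+00 -2.35523476e-03 -2.62013615e-01] [ 0.43436066 -1.60512782  0.16498405] 9.208149750958055
```

Call:
{"api": "move_arm", "payload": {"moves": [[0,0,0,0],[0,0,0,0],[0,0,0,0],[0,0,0,0],[0,0,0,-0.14],[0,0,0,-0.28],[0,0,0,-0.42],[0,0,0,-0.56],[0,0,0,-0.7],[0,0,0,-0.84],[0,0,0,-0.98],[0,0,0,-1.12]], "jaw": 0.09}}

```text
clock: 7.7
eef_pos: [573.8, 299.2, 144.9]
eef_rot: [-3.142, 0.0, 0.869]
wrist_force: [0.3, -0.2, -0.2]
finger_gap: 89.9
finger_force: 0.0
```

Call:
{"api": "move_arm", "payload": {"moves": [[0,0,0,-0.14],[0,0,0,-0.28],[0,0,0,-0.42],[0,0,0,-0.56],[0,0,0,-0.7],[0,0,0,-0.84],[0,0,0,-0.98],[0,0,0,-1.12],[0,0,0,-1.26],[0,0,0,-1.4],[0,0,0,-1.54],[0,0,0,-1.68]]}}

```text
clock: 8.9
eef_pos: [573.8, 299.2, 144.9]
eef_rot: [-3.142, -0.0, 2.549]
wrist_force: [0.8, -0.2, -0.1]
finger_gap: 89.6
finger_force: 0.0
```

Call:
{"api": "move_arm", "payload": {"moves": [[0,0,0,-0.14],[0,0,0,-0.28],[0,0,0,-0.34],[0,0,0,-0.34],[0,0,0,-0.34]]}}

```text
clock: 9.4
eef_pos: [573.9, 299.2, 144.9]
eef_rot: [3.142, -0.0, 2.881]
wrist_force: [1.0, 0.1, -0.0]
finger_gap: 90.2
finger_force: 0.0
```

Call:
{"api": "move_arm", "payload": {"moves": [[0,0,0,0],[0,0,0,0],[0,0,0,0],[0,0,0,0],[0,0,0,0],[0,0,0,0],[0,0,0,0],[0,0,0,0.1],[0,0,0,0.22],[0,0,0,0.34],[0,0,0,0.48],[0,0,0,0.6]], "jaw": 0}}

```text
clock: 10.6
eef_pos: [574.2, 299.6, 144.8]
eef_rot: [3.14, 0.0, 2.278]
wrist_force: [4.4, 4.0, -2.2]
finger_gap: 10.2
finger_force: 32.8
```

```bash
python3 -c "
from h import *
s=manip.read_state();print(s['joints'],s['eef_rot'],s['moment'],s['finger_gap'])"
```

```text
[ 4.24251202e-01  5.66765858e-01  1.28550711e+00  3.17990190e-04
  1.28789113e+00 -2.82552589e-01] [3.14013558e+00 1.04927802e-04 2.27751149e+00] [ 0.69134421 -0.83407249  0.14563673] 10.179894235590977
```

Call:
{"api": "move_arm", "payload": {"moves": [[0,0,0,0.12],[0,0,0,0.24],[0,0,0,0.36],[0,0,0,0.48],[0,0,0,0.6],[0,0,0,0.72],[0,0,0,0.84],[0,0,0,0.96],[0,0,0,1.08],[0,0,0,1.2],[0,0,0,1.3],[0,0,0,1.3]], "squeeze": 45}}

```text
clock: 11.8
eef_pos: [574.3, 299.2, 144.9]
eef_rot: [3.141, -0.001, 0.981]
wrist_force: [3.5, 0.4, -2.6]
finger_gap: 9.0
finger_force: 44.5
```

Call:
{"api": "move_arm", "payload": {"moves": [[0,0,0,0.12],[0,0,0,0.24],[0,0,0,0.36],[0,0,0,0.48],[0,0,0,0.6],[0,0,0,0.72],[0,0,0,0.84],[0,0,0,0.96],[0,0,0,1.08],[0,0,0,1.2],[0,0,0,1.26],[0,0,0,1.26]]}}

```text
clock: 13.0
eef_pos: [574.2, 299.5, 144.9]
eef_rot: [-3.141, -0.001, -0.276]
wrist_force: [5.5, 2.3, -1.8]
finger_gap: 8.8
finger_force: 44.6
```

```bash
python3 -c "
from h import *
s=manip.read_state();print(s['joints'],s['eef_rot'],s['moment'],s['finger_gap'])"
```

```text
[4.24162728e-01 5.66652674e-01 1.28557627e+00 1.71733508e-04
 1.28818175e+00 2.27045533e+00] [-3.14070531e+00 -7.98024519e-04 -2.75544425e-01] [ 0.57992264 -1.00724943  0.15703209] 8.813844472659309
```

Call:
{"api": "move_arm", "payload": {"moves": [[0,0,0,0],[0,0,0,0],[0,0,0,0],[0,0,0,0],[0,0,0,-0.14],[0,0,0,-0.28],[0,0,0,-0.42],[0,0,0,-0.56],[0,0,0,-0.7],[0,0,0,-0.84],[0,0,0,-0.98],[0,0,0,-1.12]], "jaw": 0.09}}

```text
clock: 14.2
eef_pos: [573.8, 299.2, 144.9]
eef_rot: [-3.142, 0.0, 0.849]
wrist_force: [-0.5, 0.5, 0.1]
finger_gap: 89.8
finger_force: 0.0
```

Call:
{"api": "move_arm", "payload": {"moves": [[0,0,0,-0.14],[0,0,0,-0.28],[0,0,0,-0.42],[0,0,0,-0.56],[0,0,0,-0.7],[0,0,0,-0.84],[0,0,0,-0.98],[0,0,0,-1.12],[0,0,0,-1.26],[0,0,0,-1.4],[0,0,0,-1.54],[0,0,0,-1.68]]}}

```text
clock: 15.4
eef_pos: [573.8, 299.2, 144.9]
eef_rot: [-3.141, -0.0, 2.529]
wrist_force: [0.1, 0.1, 0.8]
finger_gap: 89.8
finger_force: 0.0
```

Call:
{"api": "move_arm", "payload": {"moves": [[0,0,0,-0.14],[0,0,0,-0.28],[0,0,0,-0.34],[0,0,0,-0.34],[0,0,0,-0.34]]}}

```text
clock: 15.9
eef_pos: [573.9, 299.2, 144.9]
eef_rot: [-3.142, -0.0, 2.861]
wrist_force: [0.6, 0.8, 0.7]
finger_gap: 89.9
finger_force: 0.0
```

Call:
{"api": "move_arm", "payload": {"moves": [[0,0,0,0],[0,0,0,0],[0,0,0,0],[0,0,0,0],[0,0,0,0],[0,0,0,0],[0,0,0,0],[0,0,0,0],[0,0,0,0.05],[0,0,0,0.1],[0,0,0,0.15],[0,0,0,0.2]], "jaw": 0}}

```text
clock: 17.1
eef_pos: [574.1, 299.6, 144.9]
eef_rot: [3.14, 0.0, 2.661]
wrist_force: [2.9, 3.0, -1.9]
finger_gap: 9.3
finger_force: 43.5
```

```bash
python3 -c "
from h import *
s=manip.read_state();print(s['joints'],s['eef_rot'],s['moment'],s['finger_gap'])"
```

```text
[ 4.24281266e-01  5.66656717e-01  1.28556922e+00  4.53928657e-04
  1.28823693e+00 -6.66101081e-01] [3.14043493e+00 3.55252502e-04 2.66105215e+00] [ 0.63532579 -0.64526771  0.17957221] 9.304917065973425
```

Call:
{"api": "move_arm", "payload": {"moves": [[0,0,0,0.1],[0,0,0,0.2],[0,0,0,0.3],[0,0,0,0.4],[0,0,0,0.5],[0,0,0,0.55],[0,0,0,0.6],[0,0,0,0.65],[0,0,0,0.7]]}}

```text
clock: 18.0
eef_pos: [574.3, 299.8, 144.9]
eef_rot: [3.14, -0.001, 1.961]
wrist_force: [5.4, 4.3, -3.4]
finger_gap: 9.6
finger_force: 43.5
```

```bash
python3 -c "
from h import *
s=manip.read_state();print(s['joints'],s['eef_rot'],s['moment'],s['finger_gap'])"
```

```text
[4.24352304e-01 5.66791807e-01 1.28536819e+00 5.44991478e-04
 1.28768847e+00 3.38745899e-02] [ 3.13986724e+00 -5.82331537e-04  1.96112276e+00] [ 0.83833275 -0.96184435  0.22212181] 9.647227246335925
```

Call:
{"api": "move_arm", "payload": {"moves": [[0,0,0,0.05],[0,0,0,0.1],[0,0,0,0.15],[0,0,0,0.2],[0,0,0,0.25],[0,0,0,0.3]]}}

```text
clock: 18.6
eef_pos: [574.4, 299.8, 144.9]
eef_rot: [3.14, -0.001, 1.661]
wrist_force: [4.5, 4.7, -2.8]
finger_gap: 9.4
finger_force: 43.5
```

```bash
python3 -c "
from h import *
s=manip.read_state();print(s['joints'],s['eef_rot'],s['moment'],s['finger_gap'])"
```

```text
[4.24315481e-01 5.66842148e-01 1.28529898e+00 4.70365570e-04
 1.28748387e+00 3.33850576e-01] [ 3.13988173e+00 -1.07168276e-03  1.66113111e+00] [ 0.86728386 -1.09018948  0.2523831 ] 9.391020944256761
```

Call:
{"api": "move_arm", "payload": {"moves": [[0,0,0,0.05],[0,0,0,0.1],[0,0,0,0.15],[0,0,0,0.15]]}}

```text
clock: 19.0
eef_pos: [574.4, 299.8, 144.9]
eef_rot: [3.14, -0.001, 1.511]
wrist_force: [4.6, 5.6, -2.9]
finger_gap: 9.2
finger_force: 43.5
```

```bash
python3 -c "
from h import *
s=manip.read_state();print(s['joints'],s['eef_rot'],s['moment'],s['finger_gap'])"
```

```text
[4.24289888e-01 5.66842095e-01 1.28522434e+00 4.56243631e-04
 1.28737242e+00 4.83647845e-01] [ 3.13988973e+00 -1.38956878e-03  1.51131244e+00] [ 0.81946425 -1.10644827  0.15768267] 9.183520145840768
```

Call:
{"api": "move_arm", "payload": {"moves": [[0,0,0,0.05],[0,0,0,0.1],[0,0,0,0.1]]}}

```text
clock: 19.3
eef_pos: [574.5, 299.8, 144.9]
eef_rot: [3.14, -0.002, 1.411]
wrist_force: [5.7, 3.6, -3.4]
finger_gap: 9.5
finger_force: 43.6
```

```bash
python3 -c "
from h import *
s=manip.read_state();print(s['joints'],s['eef_rot'],s['moment'],s['finger_gap'])"
```

```text
[4.24290989e-01 5.66868835e-01 1.28521756e+00 3.92811996e-04
 1.28733444e+00 5.83545812e-01] [ 3.13998819e+00 -1.51155282e-03  1.41143326e+00] [ 0.82901231 -1.11976062  0.27293357] 9.455119356595445
```

Call:
{"api": "move_arm", "payload": {"moves": [[0,0,0,0.05],[0,0,0,0.1],[0,0,0,0.15],[0,0,0,0.15]]}}

```text
clock: 19.7
eef_pos: [574.5, 299.7, 144.9]
eef_rot: [3.14, -0.002, 1.262]
wrist_force: [5.4, 3.9, -2.3]
finger_gap: 11.0
finger_force: 50.3
```

```bash
python3 -c "
from h import *
s=manip.read_state();print(s['joints'],s['eef_rot'],s['moment'],s['finger_gap'],s['effort'][5])"
```

```text
[4.24366444e-01 5.66839884e-01 1.28518978e+00 8.78095149e-05
 1.28739791e+00 7.32908277e-01] [ 3.14003994e+00 -1.51120863e-03  1.26223121e+00] [ 0.68150275 -1.09038645  0.93404748] 11.015638069645815 1.7618636414408684
```

The key met its stop: the moment rose to 0.93 Nm at about 8.1 rad of turning. Releasing it and going above the used syringe.

Call:
{"api": "move_arm", "payload": {"moves": [[0,0,0,0],[0,0,0,0],[0,0,0,0],[0,0,-0.04,0],[0,0,-0.08,0],[0,0,-0.12,0],[0,0,-0.16,0],[-0.05,-0.013,-0.16,-0.12],[-0.1,-0.026,-0.16,-0.24],[-0.15,-0.039,-0.16,-0.38],[-0.2,-0.052,-0.16,-0.38],[-0.217,-0.057,-0.16,-0.38]], "jaw": 0.06}}

```text
clock: 20.9
eef_pos: [452.0, 107.4, 305.3]
eef_rot: [3.141, 0.0, 1.642]
wrist_force: [0.9, 0.7, 0.5]
finger_gap: 59.9
finger_force: 0.0
```

Call:
{"api": "move_arm", "payload": {"moves": [[0,0,0,0],[0,0,0,0]]}}

```text
clock: 21.1
eef_pos: [454.0, 109.7, 305.3]
eef_rot: [3.141, -0.0, 1.642]
wrist_force: [0.1, 0.7, -0.1]
finger_gap: 59.8
finger_force: 0.0
```

```bash
cat > m3.py <<'E'
from h import *
s=manip.read_state(); print(s["eef_pos"],s["eef_rot"],s["wrist_force"])
c=cam("wrist"); f=c["frame"]
hsv=cv2.cvtColor(f,cv2.COLOR_BGR2HSV)
vv,uu=np.mgrid[0:480,0:640]; P=cloud(c,np.c_[uu.ravel(),vv.ravel()]).reshape(480,640,3)
ok=c["z_map"]>0
m=ok&(hsv[...,0]<16)&(hsv[...,1]>130)&(P[...,2]<140)&(P[...,2]>8)&(vv<400)
n,l,st,ce=cv2.connectedComponentsWithStats(m.astype(np.uint8))
for i in range(1,n):
    if st[i,4]>300:
        w=P[l==i]; ev,e=np.linalg.eigh(np.cov(w.T)); a=e[:,2]*np.sign(-e[1,2]); t=(w-w.mean(0))@a
        print("amber",ce[i],st[i],w.mean(0),a,np.percentile(t,[0.5,99.5]), w[:,2].max(), cv2.minAreaRect(w[:,:2].astype(np.float32)))
cv2.imwrite("pics/w%d.png"%(s["clock"]*10),f); print(int(s["clock"]*10))
np.savez("last.npz",P=P,f=f)
E
python3 m3.py; cp pics/w2*.png pics/wu.png
```

```text
[453.970889   109.71754998 305.28888186] [ 3.14068179e+00 -2.53662691e-04  1.64190759e+00] [ 0.10505323  0.68374815 -0.12434697]
amber [317.86870681 202.65350444] [ 310  164   18   77 1013] [455.03820963 120.73032998  86.23159117] [ 0.05394279 -0.9619766  -0.26775211] [-39.13090771  40.05959052] 98.89855414380094 ((455.66717529296875, 120.12026977539062), (16.596887588500977, 77.69474029541016), 3.6225082874298096)
amber [294.02743902 369.42682927] [280 360  28  19 328] [ 441.20001731 -102.22817072   20.98260112] [-0.99810265 -0.05880483 -0.01825073] [-16.52403339  17.39019206] 26.513857262838087 ((441.35107421875, -106.0572509765625), (33.97248840332031, 22.70326805114746), 6.251125812530518)
211
```

View pics/wu.png

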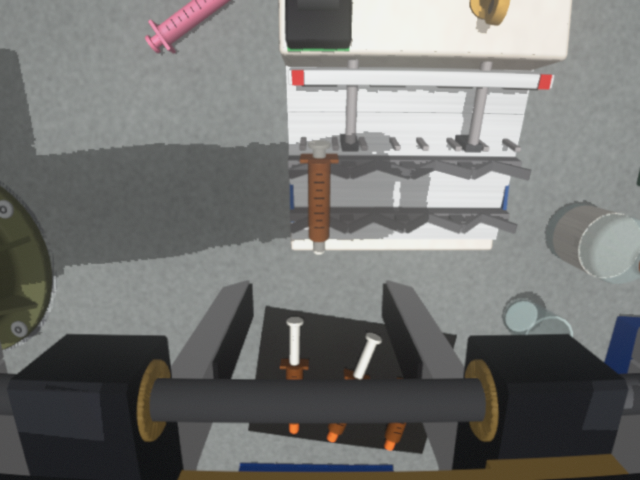

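The view shows the used syringe seated in channel 1 at (318,203), and the pusher bar drawn fully back against the housing. Gripping it at mid-barrel.

Call:
{"api": "move_arm", "payload": {"moves": [[0.013,0.002,0.04,0],[0.013,0.002,0.09,0],[0.013,0.002,0.14,0],[0.013,0.002,0.19,0],[0.013,0.002,0.22,0],[0.013,0.002,0.243,0],[0.013,0.002,0.243,0]], "jaw": 0.04}}

```text
clock: 21.85
eef_pos: [453.5, 123.3, 58.8]
eef_rot: [-3.136, 0.001, 1.644]
wrist_force: [0.3, 0.2, -0.3]
finger_gap: 40.0
finger_force: 0.0
```

Call:
{"api": "move_arm", "payload": {"moves": [[0,0,0,0],[0,0,0,0],[0,0,0,0],[0,0,0,0],[0,0,0,0],[0,0,-0.02,0],[0,0,-0.05,0],[0,0,-0.09,0],[0,0,-0.12,0]], "jaw": 0, "squeeze": 20}}

```text
clock: 22.75
eef_pos: [455.3, 122.9, 185.2]
eef_rot: [3.138, -0.0, 1.643]
wrist_force: [-0.6, -0.0, 0.4]
finger_gap: 21.4
finger_force: 20.0
```

Run:
```python
from h import *
c=cam("top"); f=c["frame"]; hsv=cv2.cvtColor(f,cv2.COLOR_BGR2HSV)
vv,uu=np.mgrid[0:480,0:640]
t=((hsv[...,0]>105)&(hsv[...,0]<130)&(hsv[...,1]>150)&(uu>425)&(uu<525)&(vv>210)&(vv<325)).astype(np.uint8)
y,x=np.where(t>0); print(x.min(),x.max(),y.min(),y.max())
print(cv2.minAreaRect(on_plane(c,np.c_[x,y],33)[:,:2].astype(np.float32)), manip.read_state()["joints"])
```

```text
435 514 222 314
((482.8860168457031, -348.5331115722656), (216.0177001953125, 173.75238037109375), 3.151923656463623) [1.86088105e-01 1.37420331e-01 1.75760526e+00 3.64967212e-05
 1.23742441e+00 1.14018773e-01]
```

Gripped (gap 21.4 mm). Carrying it to the tray centre (483,-348).

Call:
{"api": "move_arm", "payload": {"moves": [[-0.05,-0.001,0,0],[-0.1,-0.001,0,0],[-0.15,-0.002,0,0],[-0.2,-0.002,0,0],[-0.25,-0.003,0,0],[-0.3,-0.004,0,0],[-0.35,-0.004,0,0],[-0.4,-0.005,0,0],[-0.44,-0.006,0,0],[-0.472,-0.006,0,0],[-0.472,-0.006,0.03,0],[-0.472,-0.006,0.06,0]]}}

```text
clock: 24.0
eef_pos: [483.0, -349.7, 122.1]
eef_rot: [3.14, 0.002, 1.641]
wrist_force: [-0.1, -0.8, 0.1]
finger_gap: 21.3
finger_force: 20.0
```

Run:
```python
from h import *
s=manip.read_state(); print(s["eef_pos"],s["eef_rot"],s["finger_gap"])
```

```text
[ 482.95471079 -349.66161545  122.06660946] [3.13970821e+00 1.75431288e-03 1.64128011e+00] 21.328229707373666
```

Call:
{"api": "move_arm", "payload": {"moves": [[0,0,0.04,0],[0,0,0.08,0],[0,0,0.1,0],[0,0,0.111,0],[0,0,0.111,0],[0,0,0.111,0]]}}

```text
clock: 24.6
eef_pos: [483.5, -348.9, 12.3]
eef_rot: [3.14, 0.001, 1.643]
wrist_force: [0.4, -0.4, 0.4]
finger_gap: 21.7
finger_force: 20.0
```

Call:
{"api": "move_arm", "payload": {"moves": [[0,0,0,0],[0,0,0,0],[0,0,0,0],[0,0,-0.05,0],[0,0,-0.1,0],[0,0,-0.15,0],[0.045,0.01,-0.17,0],[0.095,0.02,-0.19,0],[0.14,0.03,-0.21,0],[0.18,0.041,-0.23,0],[0.197,0.041,-0.25,0],[0.197,0.041,-0.27,0]], "jaw": 0.05}}

```text
clock: 25.8
eef_pos: [509.6, -146.5, 282.4]
eef_rot: [3.141, 0.0, 1.646]
wrist_force: [0.6, -0.5, -0.0]
finger_gap: 50.1
finger_force: 0.0
```

Call:
{"api": "move_arm", "payload": {"moves": [[0,0,-0.02,0],[0,0,-0.02,0]]}}

```text
clock: 26.0
eef_pos: [510.1, -149.0, 303.5]
eef_rot: [3.137, 0.002, 1.643]
wrist_force: [0.9, -0.7, -0.4]
finger_gap: 49.9
finger_force: 0.0
```

```bash
python3 m3.py; cp $(ls -t pics/*.png|head -1) pics/wm.png; ls -t pics|head -3
```

```text
[ 510.12342059 -148.99492106  303.53145354] [3.13740119e+00 1.92939414e-03 1.64316609e+00] [ 0.91864264 -0.72269172 -0.43021261]
amber [256.24933862 189.55820106] [ 239  151   34   92 1512] [ 443.46899909 -137.84373953   22.61029076] [ 0.06187757 -0.99797857 -0.01448898] [-41.61642374  58.63366527] 27.148759330274572 ((443.0311279296875, -147.43167114257812), (35.44704818725586, 102.84407806396484), 2.485485315322876)
amber [316.65553373 205.73608382] [ 296  165   49   91 1527] [ 511.84366156 -151.22655624   22.34105734] [-0.25617636 -0.96645966 -0.01814932] [-42.50683204  58.73922994] 28.07104656566736 ((510.0940856933594, -159.94004821777344), (103.05252838134766, 35.2304801940918), 75.37213134765625)
amber [380.55431755 217.80083565] [ 363  178   45   90 1436] [ 585.23704763 -159.69530456   22.41787042] [-0.16703824 -0.98573541 -0.02058967] [-43.03722019  58.2788872 ] 27.687989357878564 ((585.0059814453125, -168.0547637939453), (103.00215911865234, 35.4716911315918), 80.63699340820312)
260
wm.png
w260.png
wu.png
```

View pics/wm.png

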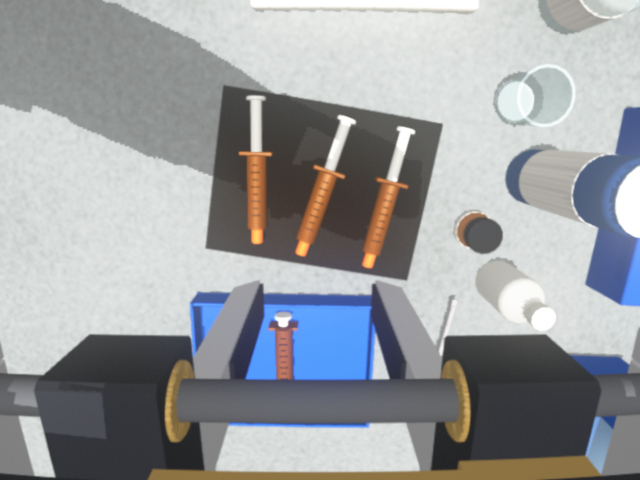

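The view shows the used syringe in the tray at (283,345). The three amber full syringes with orange caps lie on the mat at (256,190), (317,206) and (380,218). I'll take the left one first.

Call:
{"api": "move_arm", "payload": {"moves": [[0.015,-0.04,0.02,0.02],[0.015,-0.067,0.05,0.02],[0.015,-0.067,0.1,0.02],[0.015,-0.067,0.15,0.02],[0.015,-0.067,0.2,0.02],[0.015,-0.067,0.24,0.02],[0.015,-0.067,0.27,0.02],[0.015,-0.067,0.28,0.02],[0.015,-0.067,0.28,0.02],[0.015,-0.067,0.28,0.02]], "jaw": 0.05}}

```text
clock: 27.05
eef_pos: [442.1, -139.1, 21.8]
eef_rot: [3.141, 0.0, 1.623]
wrist_force: [0.3, 0.2, 0.2]
finger_gap: 50.4
finger_force: 0.0
```

Call:
{"api": "move_arm", "payload": {"moves": [[0,0,0.008,0],[0,0,0.015,0],[0,0,0.015,0],[0,0,0.015,0]]}}

```text
clock: 27.45
eef_pos: [441.6, -138.8, 5.9]
eef_rot: [-3.142, -0.0, 1.623]
wrist_force: [0.2, 1.1, 0.6]
finger_gap: 49.9
finger_force: 0.0
```

Call:
{"api": "move_arm", "payload": {"moves": [[0,0,0,0],[0,0,0,0],[0,0,0,0],[0,0,0,0],[0,0,0,0],[0,0,-0.02,0],[0,0,-0.05,0],[0,0,-0.09,0],[0,0,-0.13,0],[0,0,-0.15,0],[0,0,-0.15,0],[0,0,-0.15,0]], "jaw": 0, "squeeze": 25}}

```text
clock: 28.65
eef_pos: [441.4, -138.7, 155.2]
eef_rot: [-3.141, -0.0, 1.623]
wrist_force: [0.6, 0.2, -1.1]
finger_gap: 21.2
finger_force: 25.0
```

Call:
{"api": "move_arm", "payload": {"moves": [[0.045,0.005,0,-0.011],[0.09,0.01,0,-0.011],[0.135,0.015,0,-0.011],[0.18,0.02,0,-0.011],[0.22,0.024,0,-0.011],[0.25,0.027,0,-0.011],[0.26,0.0275,0,-0.011],[0.26,0.0275,0,-0.011],[0.26,0.0275,0,-0.011]]}}

```text
clock: 29.55
eef_pos: [455.3, 121.3, 155.1]
eef_rot: [-3.14, 0.0, 1.633]
wrist_force: [-1.1, 0.4, -0.8]
finger_gap: 21.2
finger_force: 25.0
```

```bash
python3 m3.py; cp $(ls -t pics/*.png|head -1) pics/wh.png
```

```text
[455.31401061 121.33575765 155.09801821] [-3.14020250e+00  3.41908334e-04  1.63346462e+00] [-1.05486931  0.37047648 -0.81839759]
amber [277.1237525   57.41317365] [267  45  21  27 501] [429.88103173 230.20513979 122.3718273 ] [ 0.17221894 -0.94702281 -0.27108749] [-5.91838523  6.09073474] 125.29462458166353 ((429.854248046875, 229.93479919433594), (9.282880783081055, 11.743999481201172), 5.399428367614746)
295
```

View pics/wh.png

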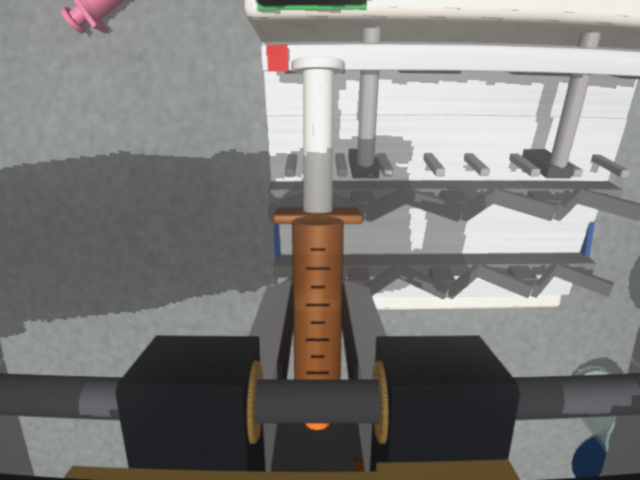

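The syringe is held straight at (318,250), with the channel-1 posts at (291,163) and (340,163). I'll measure the posts and the upper rest before lowering.

Run:
```python
import numpy as np
P=np.load("last.npz")["P"]
for u,v in [(291,156),(291,163),(291,170),(340,163),(433,163),(476,163),(524,163),(240,300)]+[(430,v) for v in range(172,222,4)]+[(290,v) for v in range(176,210,4)]+[(410,v) for v in range(250,300,6)]+[(420,v) for v in range(60,75,3)]:
    print(u,v,P[v,u].round(1))
```

```text
291 156 [435.6 181.3  66.7]
291 163 [436.6 177.7  79.4]
291 170 [437.5 174.4  91.5]
340 163 [466.4 179.5  78.5]
433 163 [522.9 183.5  80.4]
476 163 [549.8 185.4  79.5]
524 163 [580.3 187.8  79.3]
240 300 [393.1  53.1  -0.4]
430 172 [528.7 176.5  55. ]
430 176 [529.1 173.8  54.9]
430 180 [529.6 171.1  54.1]
430 184 [527.5 169.1  62.8]
430 188 [526.2 167.1  68.6]
430 192 [526.2 164.7  69.9]
430 196 [523.1 163.5  81.8]
430 200 [522.9 161.2  83.7]
430 204 [523.8 158.5  81.6]
430 208 [524.2 156.   81.5]
430 212 [524.6 153.4  81.2]
430 216 [534.7 145.3  47.5]
430 220 [535.4 142.2  46.2]
290 176 [436.9 170.6  88.2]
290 180 [434.9 164.7  53.1]
290 184 [435.4 162.8  60. ]
290 188 [436.  160.9  66.9]
290 192 [436.2 158.6  68.6]
290 196 [436.3 155.9  68. ]
290 200 [437.5 156.1  86.8]
290 204 [437.6 153.6  86.4]
290 208 [441.8 163.5 159.3]
410 250 [525.4 117.5  39.3]
410 256 [525.2 113.7  42.3]
410 262 [523.7 111.5  50.7]
410 268 [521.9 109.7  59.6]
410 274 [521.5 106.5  63.3]
410 280 [522.7 101.2  60.7]
410 286 [531.4  85.9  29.7]
410 292 [532.3  80.5  28.6]
410 298 [536.1  70.9  16.8]
420 60 [499.1 234.  121. ]
420 63 [499.3 232.7 120.7]
420 66 [499.6 231.4 120.2]
420 69 [499.9 230.1 119.5]
420 72 [500.6 229.1 117.3]
```

Call:
{"api": "move_arm", "payload": {"moves": [[0.0026,0,0.02,0],[0.0026,0,0.045,0],[0.0026,0,0.06,0],[0.0026,0,0.068,0],[0.0026,0,0.072,0],[0.0026,0,0.072,0]]}}

```text
clock: 30.2
eef_pos: [455.5, 124.4, 83.9]
eef_rot: [-3.142, 0.0, 1.633]
wrist_force: [0.1, -0.2, 0.1]
finger_gap: 21.4
finger_force: 25.0
```

Call:
{"api": "move_arm", "payload": {"moves": [[0,0,0,0],[0,0,0.003,0],[0,0,0.006,0],[0,0,0.009,0],[0,0,0.012,0],[0,0,0.012,0]], "jaw": 0, "squeeze": 6}}

```text
clock: 30.8
eef_pos: [455.2, 124.8, 71.4]
eef_rot: [-3.141, 0.0, 1.634]
wrist_force: [-0.8, -0.1, -0.9]
finger_gap: 22.0
finger_force: 6.0
```

Call:
{"api": "move_arm", "payload": {"moves": [[0,0,0.002,0],[0,0,0.002,0]]}}

```text
clock: 31.0
eef_pos: [455.3, 124.9, 69.7]
eef_rot: [-3.141, -0.0, 1.634]
wrist_force: [-1.5, -1.2, 0.4]
finger_gap: 21.7
finger_force: 6.0
```

Call:
{"api": "move_arm", "payload": {"moves": [[0,0,0,0],[0,0,0,0],[0,0,0,0],[0,0,0,0],[0,0,-0.03,0],[0,0,-0.07,0],[0,0,-0.12,0],[0,0,-0.17,0],[0,0,-0.21,0],[0,0,-0.22,0],[0,0,-0.22,0],[0,0,-0.22,0]], "jaw": 0.036}}

```text
clock: 32.2
eef_pos: [455.1, 124.8, 288.3]
eef_rot: [-3.14, 0.0, 1.634]
wrist_force: [-0.0, 1.3, -0.8]
finger_gap: 36.0
finger_force: 0.0
```

```bash
python3 m3.py; cp $(ls -t pics/*.png|head -1) pics/wr.png
```

```text
[455.05172617 124.76349987 288.30994314] [-3.13954266e+00  2.26585588e-04  1.63374916e+00] [-0.03171528  1.26372659 -0.7610435 ]
amber [316.86128527 223.63793103] [ 308  182   19   91 1276] [455.7715096  117.71721477  84.88056567] [ 0.06334258 -0.95623212 -0.28567086] [-42.97659811  55.19027341] 98.57800476781148 ((455.9779357910156, 111.79645538330078), (16.835813522338867, 94.62610626220703), 2.9012680053710938)
322
```

View pics/wr.png

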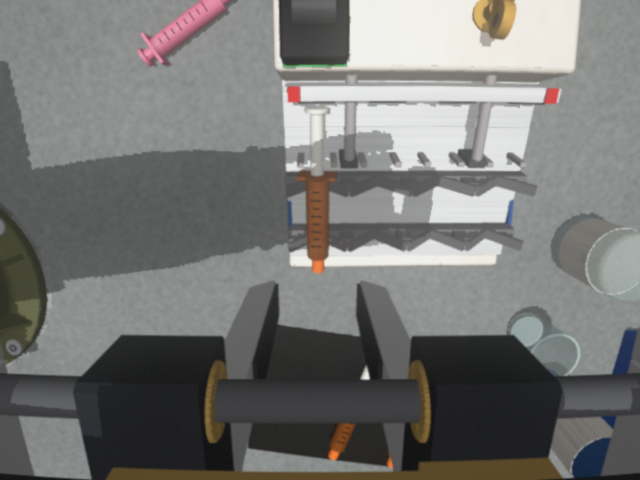

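The full syringe is seated in channel 1 at (317,224). It is tilted with the slope, the cap points downhill and the flange is in the slot. Next, the middle one; I'll re-measure the mat first.

Call:
{"api": "move_arm", "payload": {"moves": [[-0.05,0.007,0,0],[-0.1,0.014,0,0],[-0.15,0.021,0,0],[-0.2,0.028,0,0],[-0.25,0.035,0,0],[-0.277,0.038,0,0],[-0.277,0.038,0,0],[-0.277,0.038,0,0]], "jaw": 0.05}}

```text
clock: 33.05
eef_pos: [510.4, -149.3, 288.2]
eef_rot: [-3.139, -0.001, 1.633]
wrist_force: [1.0, -0.4, -0.4]
finger_gap: 49.8
finger_force: 0.0
```

```bash
python3 m3.py
```

```text
[ 510.43037053 -149.301836    288.22644067] [-3.13912813e+00 -1.29679029e-03  1.63264904e+00] [ 0.99727298 -0.37784226 -0.38331261]
amber [318.128125 208.32625 ] [ 297  166   50   94 1600] [ 511.85576184 -151.1243398    22.36133293] [-0.25430693 -0.96695745 -0.0179244 ] [-42.40834946  59.3369196 ] 27.091446311161462 ((510.09368896484375, -160.0628662109375), (103.36117553710938, 35.31276321411133), 75.38489532470703)
amber [384.37261356 220.18564845] [ 366  179   46   93 1519] [ 585.30698152 -159.59134992   22.49262866] [-0.1692494  -0.98537641 -0.01969709] [-42.93946762  58.39839288] 27.121762125660553 ((589.7123413085938, -167.59100341796875), (103.92254638671875, 34.63572311401367), 85.84736633300781)
330
```

Call:
{"api": "move_arm", "payload": {"moves": [[-0.002,0.002,0.03,0.12],[-0.002,0.002,0.08,0.24],[-0.002,0.002,0.13,0.317],[-0.002,0.002,0.18,0.317],[-0.002,0.002,0.22,0.317],[-0.002,0.002,0.25,0.317],[-0.002,0.002,0.267,0.317],[-0.002,0.002,0.267,0.317],[-0.002,0.002,0.267,0.317]], "jaw": 0.05}}

```text
clock: 34.0
eef_pos: [513.1, -150.3, 23.4]
eef_rot: [3.141, -0.0, 1.318]
wrist_force: [-0.0, 0.3, -0.6]
finger_gap: 49.9
finger_force: 0.0
```

Call:
{"api": "move_arm", "payload": {"moves": [[0,0,0.008,0],[0,0,0.015,0],[0,0,0.015,0],[0,0,0.015,0]]}}

```text
clock: 34.4
eef_pos: [512.9, -151.1, 7.9]
eef_rot: [3.142, 0.0, 1.317]
wrist_force: [-0.6, -0.2, -0.7]
finger_gap: 50.1
finger_force: 0.0
```

Call:
{"api": "move_arm", "payload": {"moves": [[0,0,0,0],[0,0,0,0],[0,0,0,0],[0,0,0,0],[0,0,0,0],[0,0,-0.02,0],[0,0,-0.05,0],[0,0,-0.09,0],[0,0,-0.13,0],[0,0,-0.15,0],[0,0,-0.15,0],[0,0,-0.15,0]], "jaw": 0, "squeeze": 25}}

```text
clock: 35.6
eef_pos: [512.6, -151.0, 157.2]
eef_rot: [-3.141, -0.0, 1.317]
wrist_force: [0.1, -0.3, -0.4]
finger_gap: 21.5
finger_force: 25.0
```

Call:
{"api": "move_arm", "payload": {"moves": [[0.04,-0.01,0,-0.1],[0.08,-0.02,0,-0.2],[0.125,-0.032,0,-0.317],[0.17,-0.044,0,-0.317],[0.215,-0.055,0,-0.317],[0.25,-0.064,0,-0.317],[0.265,-0.068,0,-0.317],[0.27,-0.0697,0,-0.317],[0.27,-0.0697,0,-0.317],[0.27,-0.0697,0,-0.317]]}}

```text
clock: 36.6
eef_pos: [513.3, 126.5, 157.5]
eef_rot: [-3.141, 0.0, 1.633]
wrist_force: [-0.2, -0.1, -0.8]
finger_gap: 21.4
finger_force: 25.0
```

```bash
python3 m3.py; cp $(ls -t pics/*.png|head -1) pics/wb.png
```

```text
[513.3288208 126.4902576 157.4864941] [-3.14096273e+00  2.45108555e-04  1.63258464e+00] [-0.24790646 -0.1324699  -0.78867138]
amber [160.07218684  63.97452229] [149  52  23  25 471] [430.04687588 230.04161648 122.28235316] [ 0.16156047 -0.95278753 -0.2570878 ] [-5.90498323  6.08401354] 125.23012816293343 ((430.289306640625, 230.09457397460938), (10.357694625854492, 11.255610466003418), 4.712749481201172)
amber [579.55227273  63.98181818] [568  52  24  25 440] [638.91065694 244.99187426 122.40230038] [ 0.1280153  -0.95647904 -0.26222116] [-5.76148242  5.98096921] 125.63746775256527 ((638.9637451171875, 244.96475219726562), (10.974919319152832, 11.539867401123047), 4.246464252471924)
amber [226.64661654 253.63668099] [ 187  194   61  134 3724] [457.11444379 123.01316798  86.08103881] [ 0.07980723 -0.956047   -0.28214347] [-41.98023031  60.10329658] 101.08198963537757 ((453.75592041015625, 113.76856994628906), (34.19438552856445, 99.14720916748047), 2.218904495239258)
366
```

View pics/wb.png

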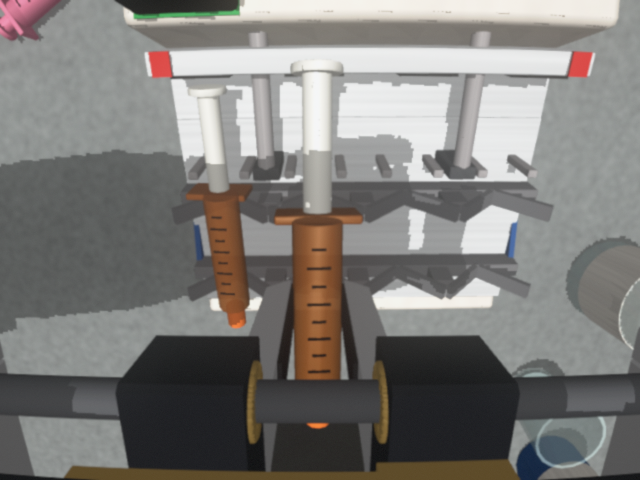

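Channel 1 is still seated at (225,250), and the held syringe is over channel 2 with its posts at (290,165) and (340,165). Lowering.

Call:
{"api": "move_arm", "payload": {"moves": [[0.001,0,0.02,0],[0.001,0,0.045,0],[0.001,0,0.06,0],[0.001,0,0.068,0],[0.001,0,0.0715,0],[0.001,0,0.0715,0]]}}

```text
clock: 37.25
eef_pos: [513.4, 128.4, 86.6]
eef_rot: [3.141, -0.0, 1.633]
wrist_force: [0.7, -1.0, -0.2]
finger_gap: 20.8
finger_force: 25.0
```

Call:
{"api": "move_arm", "payload": {"moves": [[0,0,0,0],[0,0,0.003,0],[0,0,0.006,0],[0,0,0.009,0],[0,0,0.012,0],[0,0,0.014,0],[0,0,0.014,0]], "jaw": 0, "squeeze": 6}}

```text
clock: 37.95
eef_pos: [513.1, 128.8, 72.0]
eef_rot: [-3.141, 0.0, 1.634]
wrist_force: [-0.7, -0.0, 0.0]
finger_gap: 21.5
finger_force: 6.0
```

Call:
{"api": "move_arm", "payload": {"moves": [[0,0,0,0],[0,0,0,0],[0,0,0,0],[0,0,0,0],[0,0,-0.03,0],[0,0,-0.07,0],[0,0,-0.12,0],[0,0,-0.17,0],[0,0,-0.21,0],[0,0,-0.22,0],[0,0,-0.22,0]], "jaw": 0.036}}

```text
clock: 39.05
eef_pos: [513.6, 128.8, 293.5]
eef_rot: [3.139, -0.0, 1.634]
wrist_force: [-0.8, -1.0, -1.1]
finger_gap: 36.1
finger_force: 0.0
```

```bash
python3 m3.py
```

```text
[513.55518907 128.82975653 293.46561386] [ 3.13908177e+00 -2.92638532e-04  1.63380213e+00] [-0.84032511 -1.0233422  -1.07519475]
amber [255.6055313 222.5705968] [ 243  180   23   92 1374] [456.72529595 118.3565314   85.15648997] [ 0.06041501 -0.9562566  -0.28622253] [-43.15191515  55.62496474] 98.94530891593558 ((456.66448974609375, 112.81291198730469), (17.678829193115234, 96.31400299072266), 3.6666316986083984)
amber [314.90145673 223.4335904 ] [ 306  182   19   90 1167] [513.39767534 120.94762097  84.67756694] [ 0.06065419 -0.9562873  -0.28606934] [-42.58653896  54.82722354] 99.45264055799288 ((513.23095703125, 115.34042358398438), (16.897119522094727, 94.66181945800781), 1.804532766342163)
390
```

Call:
{"api": "move_arm", "payload": {"moves": [[-0.047,0.009,0,0],[-0.095,0.018,0,0],[-0.143,0.027,0,0],[-0.19,0.036,0,0],[-0.238,0.045,0,0],[-0.28,0.053,0,0],[-0.292,0.055,0,0],[-0.292,0.055,0,0],[-0.292,0.055,0,0]], "jaw": 0.05}}

```text
clock: 40.0
eef_pos: [586.2, -158.1, 291.2]
eef_rot: [-3.14, -0.001, 1.634]
wrist_force: [0.2, -0.0, 0.0]
finger_gap: 50.1
finger_force: 0.0
```

```bash
python3 m3.py
```

```text
[ 586.24323837 -158.1238132   291.20716566] [-3.13995128e+00 -9.68895540e-04  1.63425732e+00] [ 0.22600418 -0.03445446  0.04749323]
amber [316.98293963 207.34973753] [ 300  166   43   93 1524] [ 586.64879448 -159.47571448   22.53488725] [-0.16737902 -0.98575918 -0.01622012] [-42.63130532  57.55306494] 26.96322039099357 ((585.7155151367188, -167.8260955810547), (102.4185791015625, 35.25712203979492), 80.56826782226562)
400
```

Call:
{"api": "move_arm", "payload": {"moves": [[-0.001,0.001,0.03,0.12],[-0.001,0.001,0.08,0.228],[-0.001,0.001,0.13,0.228],[-0.001,0.001,0.18,0.228],[-0.001,0.001,0.22,0.228],[-0.001,0.001,0.25,0.228],[-0.001,0.001,0.269,0.228],[-0.001,0.001,0.269,0.228],[-0.001,0.001,0.269,0.228]]}}

```text
clock: 40.95
eef_pos: [587.9, -159.2, 24.3]
eef_rot: [3.141, 0.0, 1.407]
wrist_force: [0.1, -0.0, -0.1]
finger_gap: 50.4
finger_force: 0.0
```

Call:
{"api": "move_arm", "payload": {"moves": [[0,0,0.008,0],[0,0,0.015,0],[0,0,0.015,0],[0,0,0.015,0]]}}

```text
clock: 41.35
eef_pos: [587.6, -160.1, 8.5]
eef_rot: [3.142, -0.0, 1.406]
wrist_force: [-0.6, 0.3, 0.7]
finger_gap: 49.6
finger_force: 0.0
```

Call:
{"api": "move_arm", "payload": {"moves": [[0,0,0,0],[0,0,0,0],[0,0,0,0],[0,0,0,0],[0,0,0,0],[0,0,-0.02,0],[0,0,-0.05,0],[0,0,-0.09,0],[0,0,-0.13,0],[0,0,-0.15,0],[0,0,-0.15,0],[0,0,-0.15,0]], "jaw": 0, "squeeze": 25}}

```text
clock: 42.55
eef_pos: [587.3, -160.0, 157.4]
eef_rot: [-3.141, -0.0, 1.406]
wrist_force: [0.1, 0.0, -1.4]
finger_gap: 21.4
finger_force: 25.0
```

Call:
{"api": "move_arm", "payload": {"moves": [[0.045,-0.01,0,-0.1],[0.09,-0.02,0,-0.228],[0.135,-0.03,0,-0.228],[0.18,-0.04,0,-0.228],[0.22,-0.049,0,-0.228],[0.255,-0.057,0,-0.228],[0.275,-0.062,0,-0.228],[0.285,-0.064,0,-0.228],[0.285,-0.064,0,-0.228],[0.285,-0.064,0,-0.228],[0.285,-0.064,0,-0.228]]}}

```text
clock: 43.65
eef_pos: [571.4, 130.3, 158.0]
eef_rot: [-3.141, 0.0, 1.632]
wrist_force: [0.2, -0.2, -0.7]
finger_gap: 21.3
finger_force: 25.0
```

```bash
python3 m3.py; cp $(ls -t pics/*.png|head -1) pics/wc.png
```

```text
[571.35132758 130.32168694 158.0257467 ] [-3.14112153e+00  1.54533098e-04  1.63244571e+00] [ 0.23477542 -0.1784867  -0.70138102]
amber [467.02801724  60.74784483] [457  49  22  25 464] [639.0537799  244.88507582 122.32926121] [ 0.12964214 -0.95559599 -0.26463036] [-5.58052992  5.98134714] 125.28046561086089 ((638.7981567382812, 244.74278259277344), (10.039334297180176, 11.310145378112793), 5.039298057556152)
amber [49.45034642 68.81293303] [ 38  57  24  25 433] [430.17336595 230.01301501 122.19687672] [ 0.02912073 -0.9639928  -0.26432909] [-5.74368549  5.95764044] 125.34973366968114 ((430.2715148925781, 229.8803253173828), (11.02255630493164, 11.80843734741211), 9.726838111877441)
amber [138.69177894 253.40802859] [  92  194   75  133 3637] [458.22481981 123.25680157  85.9667597 ] [ 0.08170624 -0.95701597 -0.27828858] [-41.95094571  59.81191148] 100.64887920348713 ((453.8808898925781, 113.84889221191406), (33.944740295410156, 99.44056701660156), 2.4508044719696045)
amber [226.4850014 255.4561256] [ 187  195   61  134 3567] [514.86164775 125.39814466  85.67111911] [ 0.09178743 -0.95539261 -0.28071342] [-42.76837254  59.39009231] 100.09040035613896 ((510.10302734375, 116.61123657226562), (29.161518096923828, 99.75507354736328), 3.008741855621338)
436
```

View pics/wc.png

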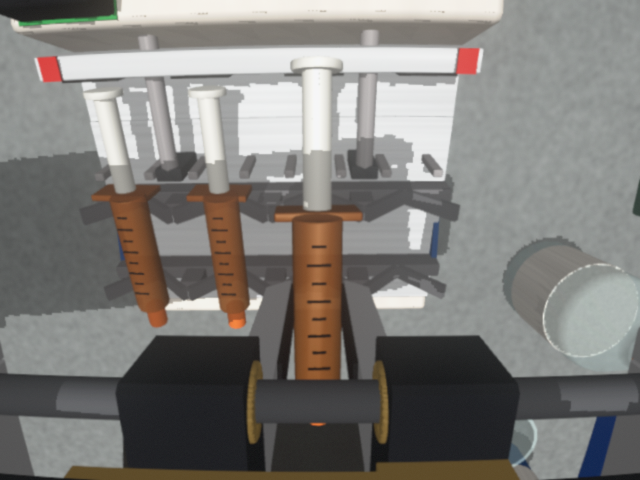

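Channels 1 and 2 are seated the same way at (138,253) and (226,255), and the third syringe is aligned over channel 3 at (317,250). Lowering.

Call:
{"api": "move_arm", "payload": {"moves": [[0.001,0,0.02,0],[0.001,0,0.045,0],[0.001,0,0.06,0],[0.001,0,0.068,0],[0.001,0,0.0715,0],[0.001,0,0.0715,0]]}}

```text
clock: 44.3
eef_pos: [571.4, 132.4, 87.1]
eef_rot: [3.141, -0.0, 1.634]
wrist_force: [-0.1, 0.3, -0.3]
finger_gap: 21.1
finger_force: 25.0
```

Call:
{"api": "move_arm", "payload": {"moves": [[0,0,0,0],[0,0,0.003,0],[0,0,0.006,0],[0,0,0.009,0],[0,0,0.012,0],[0,0,0.014,0],[0,0,0.014,0]], "jaw": 0, "squeeze": 6}}

```text
clock: 45.0
eef_pos: [571.0, 132.5, 72.5]
eef_rot: [-3.141, 0.0, 1.634]
wrist_force: [-0.8, 0.1, 0.7]
finger_gap: 21.9
finger_force: 6.0
```

Call:
{"api": "move_arm", "payload": {"moves": [[0,0,0,0],[0,0,0,0],[0,0,0,0],[0,0,0,0],[0,0,-0.03,0],[0,0,-0.07,0],[0,0,-0.12,0],[0,0,-0.17,0],[0,0,-0.21,0],[0,0,-0.22,0],[0,0,-0.22,0]], "jaw": 0.036}}

```text
clock: 46.1
eef_pos: [571.5, 132.6, 294.1]
eef_rot: [3.139, -0.0, 1.634]
wrist_force: [-0.4, 0.1, -0.7]
finger_gap: 35.9
finger_force: 0.0
```

```bash
python3 m3.py
python3 - <<'E'
from h import *
P=np.load("last.npz")["P"]; f=np.load("last.npz")["f"]; h=cv2.cvtColor(f,cv2.COLOR_BGR2HSV)
c=cam("top"); f=c["frame"]; h=cv2.cvtColor(f,cv2.COLOR_BGR2HSV); vv,uu=np.mgrid[0:480,0:640]
P=cloud(c,np.c_[uu.ravel(),vv.ravel()]).reshape(480,640,3)
m=((h[...,0]<6)|(h[...,0]>174))&(h[...,1]>120)&(c["z_map"]>0)&(P[...,2]>140)&(P[...,2]<230)&(uu<240)
print("knob",m.sum(),P[m].mean(0) if m.any() else 0,P[m][:,2].max() if m.any() else 0)
t=(h[...,0]<16)&(h[...,1]>120)&(uu>435)&(uu<515)&(vv>222)&(vv<314)&(c["z_map"]>0); print("in tray",t.sum(),P[t].mean(0))
E
```

```text
[571.51651864 132.59586899 294.10087671] [ 3.13895246e+00 -3.14342225e-04  1.63380418e+00] [-0.43616265  0.07276502 -0.69293264]
amber [196.08030199 221.01372684] [ 170  178   41   93 1457] [457.30879668 119.99103059  85.40393048] [ 0.07986183 -0.95598292 -0.28234508] [-44.84383201  56.73804442] 99.77977854649532 ((451.7608947753906, 113.86520385742188), (28.035961151123047, 97.66146087646484), 2.0947628021240234)
amber [315.03017241 223.        ] [ 306  181   18   90 1160] [571.46161756 124.99964774  84.67764861] [ 0.05585102 -0.95635227 -0.28682923] [-43.52612093  54.20391083] 99.5848126822246 ((571.29736328125, 120.06838989257812), (16.412824630737305, 94.68468475341797), 4.097406387329102)
amber [255.57164519 223.47232752] [ 244  182   22   90 1319] [514.53948785 120.99135638  84.69621786] [ 0.06416748 -0.95550109 -0.28792395] [-42.873655   55.2875599] 99.06838079169131 ((514.5198974609375, 115.38098907470703), (17.58132553100586, 94.84041595458984), 3.559955358505249)
461
knob 112 [438.6430467  310.14331984 207.86673318] 214.92219023097107
in tray 53 [ 480.77060745 -346.8607361    23.92256379]
```

All three full syringes are seated. The lever knob is at (439,310,~203), still at hold. Closing the fingers and going behind the knob on its +y side.

Call:
{"api": "move_arm", "payload": {"moves": [[0.044,-0.024,0,0],[0.088,-0.048,0,0],[0.132,-0.071,0,0],[0.176,-0.095,0,0],[0.21,-0.113,0,0],[0.22,-0.119,0,0],[0.22,-0.119,0,0],[0.22,-0.119,0.03,0],[0.22,-0.119,0.06,0],[0.22,-0.119,0.085,0],[0.22,-0.119,0.1,0],[0.22,-0.119,0.1,0]], "jaw": 0}}

```text
clock: 47.4
eef_pos: [438.7, 342.5, 190.1]
eef_rot: [-3.137, 0.003, 1.632]
wrist_force: [-0.2, 0.1, 1.1]
finger_gap: 0.4
finger_force: 0.0
```

Run:
```python
from h import *
c=cam("wrist"); f=c["frame"]; h=cv2.cvtColor(f,cv2.COLOR_BGR2HSV); vv,uu=np.mgrid[0:480,0:640]
P=cloud(c,np.c_[uu.ravel(),vv.ravel()]).reshape(480,640,3)
m=((h[...,0]<6)|(h[...,0]>174))&(h[...,1]>120)&(c["z_map"]>0)&(P[...,2]>150)&(P[...,2]<230)
print("knob",m.sum(),P[m].mean(0) if m.any() else 0)
cv2.imwrite("pics/wl.png",f); cv2.imwrite("pics/sl.png",cam("scene")["frame"])
```

```text
knob 72 [441.01567005 321.17640256 208.81796876]
```

View pics/wl.png

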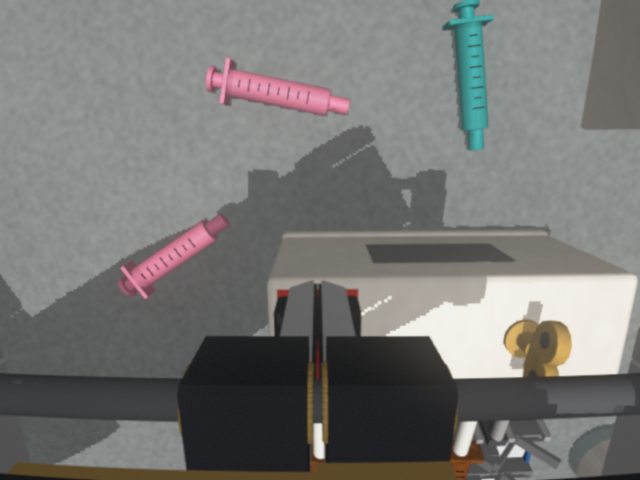

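The closed fingers are behind the knob, with the red patch at (285,293) and (355,293) to either side of them. Pushing toward the rack.

Call:
{"api": "move_arm", "payload": {"moves": [[-0.01,0,-0.001,0],[-0.02,0,-0.002,0],[-0.028,0,-0.003,0],[-0.036,0,-0.003,0],[-0.044,0,-0.003,0],[-0.052,0,-0.003,0],[-0.058,0,-0.003,0],[-0.063,0,-0.003,0],[-0.066,0,-0.003,0],[-0.066,0,-0.003,0]]}}

```text
clock: 48.5
eef_pos: [442.3, 281.8, 195.8]
eef_rot: [3.141, -0.007, 1.635]
wrist_force: [-0.2, 27.8, -6.2]
finger_gap: 0.6
finger_force: 13.7
```

```bash
cat > m4.py <<'E'
from h import *
for n in("top","scene"):
    c=cam(n); f=c["frame"]; h=cv2.cvtColor(f,cv2.COLOR_BGR2HSV); vv,uu=np.mgrid[0:480,0:640]
    P=cloud(c,np.c_[uu.ravel(),vv.ravel()]).reshape(480,640,3)
    m=((h[...,0]<6)|(h[...,0]>174))&(h[...,1]>120)&(c["z_map"]>0)&(P[...,2]>175)&(P[...,2]<230)&(abs(P[...,0]-440)<30)
    print(n,"knob",m.sum(),P[m].mean(0) if m.any() else 0)
    cv2.imwrite(f"pics/{n}_end.png",f)
E
python3 m4.py
```

```text
top knob 20 [446.4207     250.68567198 205.14500868]
scene knob 66 [450.00495148 252.83742209 204.7124026 ]
```

The lever is at its end stop with the knob at about y=255. Backing off and rising.

Call:
{"api": "move_arm", "payload": {"moves": [[0.02,0,0,0],[0.045,0,0,0],[0.055,0,-0.03,0],[0.055,0,-0.08,0],[0.055,0,-0.13,0],[0.02,-0.04,-0.16,0],[0,-0.08,-0.16,0],[0,-0.12,-0.16,0],[0,-0.16,-0.16,0],[0,-0.16,-0.16,0]]}}

```text
clock: 49.6
eef_pos: [280.3, 268.1, 356.9]
eef_rot: [3.14, -0.001, 1.636]
wrist_force: [-0.2, 0.6, -0.1]
finger_gap: 0.8
finger_force: 0.0
```

```bash
python3 m4.py; python3 -c "
import cv2
f=cv2.imread('pics/top_end.png');cv2.imwrite('pics/fin.png',cv2.resize(f[180:330,160:540],None,fx=2,fy=2,interpolation=cv2.INTER_CUBIC))"
```

```text
top knob 115 [442.33168692 258.15814701 207.96023461]
scene knob 71 [449.61179269 253.55623902 204.72274296]
```

View pics/fin.png

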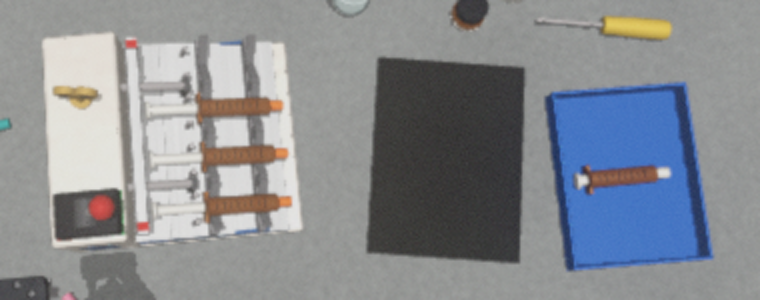

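The final view shows three full syringes seated at (240,106), (243,155) and (247,205), and the used one in the tray at (623,177). The knob is at the run end (102,207), the mat is empty and the robot is clear. Handing in.

```bash
python3 -c "
from cell import manip
print(manip.sign_off())"
```

```text
the job is handed in; nothing more can be done
None
```

The job is handed in at about 50 s of the 210 s allowed: the key is wound to its stop, the one used syringe is in the tray, the three full ones are seated in channels 1–3, and the lever is at run; the sign-off returned no verdict.

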